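Cradle and chock a carbon frame tube

TASK

Lay the black carbon tube gently in the two grey V-cradles on the white jig, centred lengthways, without dropping it in. Then stand the yellow chock flat on the jig's board, midway between the cradles on their low, open side, its length along the tube and pushed up close to it so that the tube cannot roll out. Leave the aluminium tube and the blue block where they are.

Things in the scene. Friction and masses are not known exactly. Their poses are not given: they have to be found in the camera images.
- carbon_tube_center (a point): Black carbon tube, yellow band near each end, 300 mm long, 36 mm diameter, about 0.25 kg. The point is its middle, on the axis; x runs along it. It starts in one of the two grooves of a fixed green rack, its axis 38 mm above the table, 28 mm above the rack's board; the grey supports lie 90 to 110 mm either side of its middle, which is free to grasp.
- alu_tube_center (a point): Bystander: bare silver aluminium tube, same size (300 mm by 36 mm), in the rack's other groove, parallel to the carbon tube, 96 mm from it axis to axis. The point is its middle, x along it. Leave it there.
- chock_center (a point): Yellow plastic chock, a wedge-sided bar standing on the table: 56 mm long (x) with flat upright ends to grasp, 44 mm deep at the foot and 20 mm at the top (y), 44 mm tall, about 0.12 kg. The point is its centre, 22 mm above its foot. Both sloping sides are alike: either may face the tube.
- blue_block_center (a point): Bystander: blue plastic rectangular block, 56 by 44 by 44 mm, loose on the table. The point is its centre. Leave it there.
- jig_seat (a point): On the fixed white jig: where the middle of the tube lies when seated in both V-cradles. x along the seat, z up, +y towards the steep flanks (18 mm above this point at y 42 mm), -y the low flanks (ending 7 mm below it at y -28 mm). Grey cradles: 24 mm thick, centred at x -100 and 100 mm; clear board between them, its top 30 mm below this point, 15 mm above the table, reaching y -115 mm.
- jig_chock_spot (a point): The place for the chock's centre when it stands on the jig's board, touching the seated tube: midway between the cradles, 34 mm to the -y (low) side of jig_seat and 8 mm below it. Axes as jig_seat; the chock's x should lie along this x.
Not all that is in view belongs to the job. Several things look just like the part that bears chock_center: the one meant starts farthest to the robot's left.

How it is judged:
On the way, in this order (a step that is already met when the one before it is completed fails the run):
1. the carbon tube rests in both cradles, centred, let go (x of carbon_tube_center in the frame of jig_seat between -0.025 and 0.025 m and y of carbon_tube_center in the frame of jig_seat between -0.008 and 0.008 m and z of carbon_tube_center in the frame of jig_seat between -0.006 and 0.008 m and angle between the x axis of carbon_tube_center and the x axis of jig_seat, either way round below 0.1 rad and contact force between the fingers and carbon_tube below 0.3 N and linear speed of carbon_tube below 0.02 m/s), for 0.2 s.
2. the chock stands on the board close to the tube on the low side, let go, the tube still in its seat (all of step 1 and x of chock_center in the frame of jig_seat between -0.04 and 0.04 m and y of chock_center in the frame of jig_seat between -0.049 and -0.026 m and z of chock_center in the frame of jig_seat between -0.013 and -0.003 m and angle between the x axis of chock_center and the x axis of jig_seat, either way round below 0.21 rad and angle between chock_center's own z axis and vertical below 0.12 rad and contact force between the fingers and chock below 0.3 N and linear speed of chock below 0.02 m/s), for 0.2 s.
At the end, for the whole second after the job is handed in: Tube in both cradles: middle within 25 mm of jig_seat along x, 8 across, -6/+8 in height, 0.1 rad. Chock upright on the board, low side: within 40 mm of midway, centre 26-49 mm across from and 3-13 mm below jig_seat, tilt < 0.12, yaw within 0.21 rad. Both let go, at rest (all of step 2); the robot touches nothing.
It fails at once if the aluminium tube is moved by more than 30 mm (distance of alu_tube_center from where it was at the start of the episode above 0.03 m).
It fails at once if the blue block is moved by more than 30 mm (distance of blue_block_center from where it was at the start of the episode above 0.03 m).
It fails at once if the carbon tube is let go over the jig more than 25 mm above its seat (contact force between the fingers and carbon_tube below 0.05 N and z of carbon_tube_center in the frame of jig_seat above 0.025 m and horizontal distance between carbon_tube_center and jig_seat below 0.15 m).
It also fails if it takes over 54 s, if anything falls off the work surface, if the arm or the gripper's body presses on something with over 40 N, if the wrist force passes 120 N, or if a joint passes its speed limit or range.

ROBOT

A 7-joint arm with a two-finger parallel gripper is mounted at the origin on the work surface. World frame = base frame: x ahead of the robot, y to its left, z up, the work surface at z = 0. Lengths are in m, angles in rad, forces in N, time in s.
With the tool pointing down it reaches from about 0.35 to 0.9 m from the base axis. Payload 7.2 kg.
Tool frame: the origin (TCP) lies midway between the tips of the shut fingers; the grasp point (between the pads) lies behind it (robot.tcp_to_grasp is the y of the grasp point in the tool frame, in m); y points along the fingers, x is the direction in which the jaws open and shut, and the axes are right-handed (so a half turn about y gives the same grasp; the last joint's range is limited). The gripper opens to 85 mm and grips with 20 to 120 N. Pads are 22 mm wide; open, the fingers measure 114 mm over their backs; the gripper's body (76 mm by 85 mm) begins 54 mm behind the grasp point. The pads swing forward as they close: fully open they stand 13 mm farther back than shut.
Start: joints at [-1.4, 0.411, -0.013, 1.596, 0.006, 1.134, -0.082], TCP at [0.148, 0.607, 0.231] pointing down, gripper open.
Joint ranges: [-2.95, 2.95], [-0.29, 1.99], [-1.47, 1.44], [0.14, 2.54], [-1.03, 4.17], [0.13, 1.85], [-2.86, 2.86]. Speed limits (rad/s): [2.39, 2.39, 3.01, 3.01, 3.14, 3.14, 3.14].

INTERFACE

Orientations are given as [roll, pitch, yaw] about the fixed x, y, z axes, in that order (R = Rz(yaw) Ry(pitch) Rx(roll)).
In Python, from bench import robot gives the robot as it stands. The module is installed in compiled form; this text tells all that it offers.
- The arm moves only by the tool jog_arm, never from a script. Its argument "motion" is text: rows parted by semicolons, each of 6 numbers parted by spaces: the shift along the tool's x, y, z in mm, then the turn, a rotation vector about the tool's x, y, z in degrees. In form: dx dy dz ax ay az; .... A call has 1 to 20 rows; each row shifts and turns the commanded pose from where the row before left it, along the tool's axes as they then stand; what a row does not reach is not made up. A row lasts 1/10 s, in which the tool goes at most 50 mm and 8.59 degrees, less where a joint would pass 70% of its speed; a pose out of reach is approached as far as the arm can. A call with a gripper value outside its range is refused whole. "jaw" is the opening, from 0 (shut) to 1 (fully open), set as the call begins (left out, the last holds). The fingers move at their own pace and stop on an object; "force" is the grip in N (left out, the last holds). Time passes only in rows, so rows that do not move let the fingers close. It gives the time, the measured TCP pose, the force and the opening at its end, in the units of the state.
- robot.read_state(): the state, without advancing time (a new reading comes with each control period).
- robot.capture(name): name is "side" or "top"; returns a dict with "pixels" (384x512x3 uint8, blue, green, red), "depth" (384x512 float32, m along the optical axis (not along the pixel's ray), 0 where there is no reading), "fx", "fy", "cx", "cy" (pixels), "k1" (the pictures are not rectified: a ray, as slopes to the right and down, at radius r is drawn at 1 + k1 r^2 times it, then the intrinsics apply), "T" (4x4, takes a point from camera to world coordinates). Camera axes: x right, y down, z forward; pixel columns grow to the right and rows downward; lengths in m; the calibration is good to about 2 mm. A picture is of the moment at which its call begins.
- robot.job_done(): hands the job in, once; it reports no verdict.
The state is a dict: "time_s": time; "joints": joint angles; "qd": joint speeds; "joint_efforts": joint torques, N m; "tcp_pos": TCP position; "tcp_rot": TCP orientation; "force": force on the tool from outside, world axes, zero at the start; "wrist_torque": the same for the moment, N m; "gripper_width": finger opening in m.
Only numpy, scipy, OpenCV 4.12 (cv2) and the standard library are available. Lean on these libraries where they do the work, as an engineer would, in place of code of your own. Each camera call takes 0.05 s, during which the arm holds its last target. There are 200 camera calls.

## Working session

There is one attempt and no reset: what is moved stays moved. The work goes in short steps, Python scripts to look and compute and a tool call to move; the robot and the scene stay as the last step left them, time stands still between calls to the robot, and variables do not carry over. Pictures are saved under pics/ and viewed, about 8 in all and at most 12, crops included, and the job is handed in when it is done.

Besides the shell and the picture viewer there is one more tool, called after "Call:" as name(argument=value, ...) on one line, values as JSON. jog_arm: Moves the arm, as the interface text tells. Its arguments: {"type":"object","properties":{"motion":{"type":"string"},"jaw":{"type":"number"},"force":{"type":"number"}},"required":["motion"]}

```bash
mkdir -p pics; python3 - <<'E'
from bench import robot
import cv2,numpy as np
for n in("top","side"):
    c=robot.capture(n); cv2.imwrite(f"pics/{n}0.png",c["pixels"]); np.savez(f"{n}0.npz",**c)
    print(n,c["fx"],c["cx"],c["cy"],c["k1"],np.round(c["T"],3).tolist(),(c["depth"]>0).mean())
s=robot.read_state();print(s,robot.tcp_to_grasp)
E
```

```text
top 355.0011745412497 259.2169833165665 193.5577558304237 -0.05988834460532101 [[-0.0, -0.993, 0.117, 0.412], [-1.0, 0.0, 0.0, -0.009], [-0.0, -0.117, -0.993, 1.037], [0.0, 0.0, 0.0, 1.0]] 0.9958089192708334
side 393.92819050755986 251.05817982003006 196.6517062776692 -0.11509593263507785 [[-0.944, -0.248, 0.215, 0.344], [-0.328, 0.67, -0.666, 0.582], [0.021, -0.699, -0.714, 0.723], [0.0, 0.0, 0.0, 1.0]] 0.9962615966796875
{'time_s': 0.1, 'joints': array([-1.40023009,  0.41182724, -0.01272193,  1.59693866,  0.00561289,
        1.13432077, -0.08219854]), 'qd': array([-0.00153491, -0.00174356, -0.00048499, -0.00235514,  0.0008755 ,
        0.00097006,  0.00101057]), 'joint_efforts': array([ 3.11187563e-03, -6.01832986e+01,  6.84223305e-01, -3.00083828e+01,
        1.39348791e-02,  6.43791500e-03, -4.10561057e-06]), 'tcp_pos': array([0.14774533, 0.60683077, 0.23054144]), 'tcp_rot': array([-1.57090701e+00,  1.45408017e-03,  1.33207011e+00]), 'force': array([-0.43119123, -0.37921242,  0.2060536 ]), 'wrist_torque': array([ 0.026063  , -0.03619348, -0.01553244]), 'gripper_width': 0.08540330304513677} -0.0187
```

View pics/top0.png

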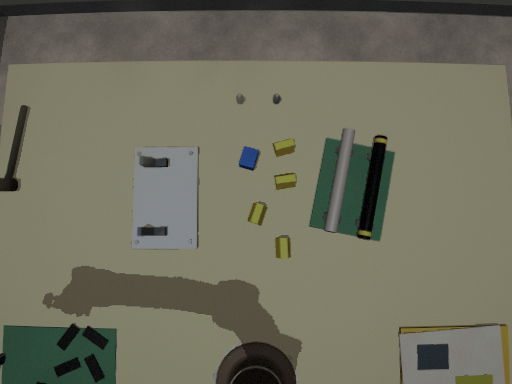

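View pics/side0.png

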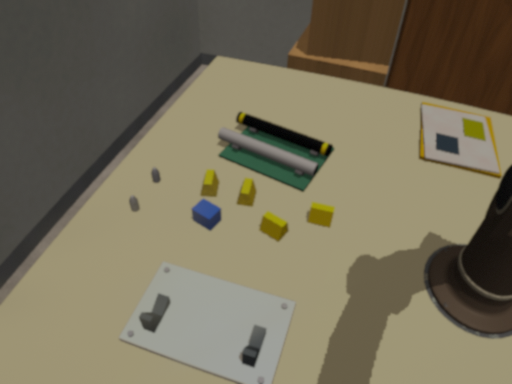

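The top view shows the jig at (165,198) with its low side facing right (world -y). The carbon tube is at (372,187), the alu tube at (341,180) and the blue block at (249,158). The farthest-left yellow chock is at (257,213). The side view agrees.

```bash
cat >h.py <<'E'
import cv2,numpy as np
def cloud(c):
    "world xyz for every pixel from depth"
    h,w=c["depth"].shape; K=np.array([[c["fx"],0,c["cx"]],[0,c["fy"],c["cy"]],[0,0,1.]])
    u,v=np.meshgrid(np.arange(w),np.arange(h))
    n=cv2.undistortPoints(np.stack([u,v],-1).reshape(-1,1,2).astype(float),K,np.array([float(c["k1"]),0,0,0])).reshape(h,w,2)
    P=np.dstack([n,np.ones((h,w))])*c["depth"][...,None]
    return P@c["T"][:3,:3].T+c["T"][:3,3]
def hsv(c): return cv2.cvtColor(c["pixels"],cv2.COLOR_BGR2HSV)
def rect(P): # min-area rect of xy points, in mm
    (x,y),s,a=cv2.minAreaRect((P[:,:2]*1000).astype(np.float32)); return [round(float(k),1) for k in (x,y,*s,a)]
E
python3 - <<'E'
from h import *
for n in("top","side"):
    c=dict(np.load(f"{n}0.npz")); W=cloud(c); H=hsv(c); Z=W[...,2]
    inr=(W[...,0]>.25)&(W[...,0]<.8)&(abs(W[...,1])<.5)
    t=inr&(abs(Z)<.006); print(n,"table z",np.median(Z[t]))
    def comps(m,name,minA):
        k,l,st,ce=cv2.connectedComponentsWithStats(m.astype(np.uint8))
        for i in range(1,k):
            if st[i,4]>=minA:
                P=W[l==i]; print(name,ce[i].round(),st[i,4],rect(P),"z",np.percentile(P[:,2],[5,50,95]).round(3))
    ye=(H[...,0]>22)&(H[...,0]<33)&(H[...,1]>190)&inr
    comps(ye,"yellow",15); comps(ye&(Z>.038),"yel top",15)
    comps((H[...,0]>105)&(H[...,0]<130)&(H[...,1]>150)&inr,"blue",15)
    comps((Z>.03)&inr&(W[...,1]<-.1),"tubes",200)
    comps((Z>.022)&inr&(W[...,1]>.1),"cradles",20)
    comps((Z>.009)&inr&(W[...,1]>.1),"board",200)
c=dict(np.load("top0.npz"));print(cloud(c)[270:320:15,40:160:30,2].round(2))
E
```

```text
top table z -0.0002911390006266057
blue [248. 158.] 304 [538.2, 20.2, 253.2, 52.5, 1.5] z [0.028 0.043 0.047]
tubes [339. 179.] 1331 [570.7, -237.1, 47.1, 301.5, 78.5] z [0.04  0.053 0.058]
tubes [372. 187.] 1402 [550.2, -331.3, 46.3, 301.2, 77.8] z [0.039 0.053 0.057]
cradles [153. 161.] 246 [624.8, 293.8, 67.9, 25.7, 89.5] z [0.023 0.035 0.063]
cradles [151. 231.] 240 [424.5, 292.5, 22.8, 70.0, 0.3] z [0.024 0.035 0.064]
board [165. 198.] 6594 [524.7, 266.6, 301.5, 190.9, 1.0] z [0.012 0.015 0.03 ]
side table z 1.8208999320701302e-05
yellow [241. 118.] 54 [684.9, -353.9, 21.3, 21.7, 82.0] z [0.037 0.05  0.055]
yellow [323. 148.] 78 [422.5, -296.1, 19.9, 21.5, 85.6] z [0.035 0.048 0.057]
yellow [210. 179.] 164 [667.9, -78.5, 25.8, 50.0, 12.7] z [0.024 0.043 0.046]
yellow [247. 192.] 285 [567.6, -81.7, 31.1, 55.1, 2.2] z [0.01  0.037 0.046]
yellow [321. 214.] 408 [379.6, -70.7, 50.8, 29.4, 3.3] z [0.008 0.031 0.046]
yellow [273. 226.] 447 [475.0, 1.4, 33.8, 54.9, 73.8] z [0.008 0.031 0.045]
yel top [241. 117.] 49 [684.9, -353.9, 21.3, 21.7, 82.1] z [0.041 0.051 0.055]
yel top [323. 1
[... 223 characters left out ...]
l top [322. 208.] 150 [379.1, -74.9, 48.9, 21.5, 4.7] z [0.04  0.044 0.046]
yel top [275. 220.] 167 [473.8, 0.1, 19.9, 53.0, 71.0] z [0.039 0.044 0.046]
blue [210. 211.] 128 [626.2, 28.1, 37.7, 32.8, 80.7] z [0.043 0.044 0.046]
tubes [285. 134.] 1185 [551.7, -327.2, 37.3, 300.2, 78.6] z [0.033 0.05  0.058]
tubes [268. 151.] 1341 [572.4, -234.0, 40.1, 300.1, 77.3] z [0.033 0.051 0.057]
cradles [154. 312.] 546 [623.7, 294.0, 26.1, 71.0, 1.1] z [0.023 0.034 0.063]
cradles [253. 345.] 519 [424.3, 291.4, 23.1, 71.7, 0.5] z [0.023 0.035 0.064]
board [211. 324.] 13625 [524.5, 265.4, 300.2, 191.2, 0.6] z [0.013 0.015 0.031]
[[-0.  0.  0. -0.]
 [-0. -0. -0.  0.]
 [-0.  0. -0. -0.]
 [-0.  0.  0. -0.]]
```

```bash
cat >>h.py <<'E'
from scipy.optimize import least_squares
def tube(P,a0=-12,z0=None):
    "fit r=18 mm cylinder, P in mm; returns x,y,z of middle, yaw deg"
    def res(p):
        a=np.radians(p[2]); d=np.array([np.cos(a),np.sin(a),p[4]]);d/=np.linalg.norm(d)
        q=P-[p[0],p[1],p[3]]; return np.linalg.norm(np.cross(q,d),axis=1)-18
    m=P.mean(0); r=least_squares(lambda p:res([m[0],p[0],p[1],p[2],p[3]]),[m[1],a0,m[2]-12,0],loss="soft_l1",f_scale=1.5).x
    p0=np.array([m[0],r[0],r[2]]); d=np.array([np.cos(np.radians(r[1])),np.sin(np.radians(r[1])),r[3]]);d/=np.linalg.norm(d)
    s=(P-p0)@d; lo,hi=np.percentile(s,[.5,99.5]); return (p0+d*(lo+hi)/2).round(1),r[1].round(2),(hi-lo).round(1),np.degrees(r[3]).round(1)
def togo(x,y,z,yaw):
    "from measured pose to target (mm,deg): shift along tool x,y,z now, and the ay turn"
    from bench import robot
    s=robot.read_state(); p=s["tcp_pos"]*1000; a=s["tcp_rot"][2]; D=np.array([x,y,z])-p
    print("t",s["time_s"],"pos",p.round(1),"rpy",np.degrees(s["tcp_rot"]).round(1),"go",np.round([D[0]*np.cos(a)+D[1]*np.sin(a),-D[2],-D[0]*np.sin(a)+D[1]*np.cos(a)],1),"ay",round(np.degrees(a)-yaw,1))
E
python3 - <<'E'
from h import *
for n in("top","side"):
    c=dict(np.load(f"{n}0.npz")); W=cloud(c)*1000
    m=(W[...,2]>34)&(W[...,1]<-100)&(W[...,0]>350)&(W[...,0]<750)&(W[...,1]>-450)
    k,l,st,ce=cv2.connectedComponentsWithStats(m.astype(np.uint8))
    for i in range(1,k):
        if st[i,4]>400: print(n,ce[i].round(),tube(W[l==i]))
togo(500,150,250,77.7)
E
```

```text
top [339. 179.] (array([ 570.7, -238. ,   37.4]), np.float64(-11.69), np.float64(298.8), np.float64(0.3))
top [372. 187.] (array([ 549.1, -332. ,   37.7]), np.float64(-12.17), np.float64(297.0), np.float64(-0.0))
side [285. 133.] (array([ 549.3, -334.1,   38.9]), np.float64(-12.1), np.float64(296.4), np.float64(-0.3))
side [268. 150.] (array([ 570.1, -240.7,   38.7]), np.float64(-12.26), np.float64(297.6), np.float64(0.1))
t 0.1 pos [147.7 606.8 230.5] rpy [-90.    0.1  76.3] go [-360.6  -19.5 -450.3] ay -1.4
```

Call:
jog_arm(motion="-10 -1 -12 0 0 0;-20 -1 -25 0 0 0;-22.5 -1 -28 0 0 0;-22.5 -1 -28 0 0 0;-22.5 -1 -28 0 0 0;-22.5 -1 -28 0 0 0;-22.5 -1 -28 0 0 0;-22.5 -1 -28 0 0 0;-22.5 -1 -28 0 0 0;-22.5 -1 -28 0 0 0;-22.5 -1 -28 0 0 0;-22.5 -1 -28 0 0 0;-22.5 -1 -28 0 0 0;-22.5 -1 -28 0 0 0;-22.5 -1 -28 0 0 0;-22.5 -1 -28 0 0 0;-20 0 -20 0 0 0;-10 0 -10 0 0 0", jaw=1)

```text
time_s: 1.9
tcp_pos: [0.5059, 0.1302, 0.2473]
tcp_rot: [-1.571, 0.001, 1.328]
force: [0.6, -0.9, 0.5]
gripper_width: 0.0853
```

```bash
python3 -c "
from h import *
togo(549,-333,150,77.9)"
```

```text
t 1.9 pos [505.9 130.2 247.3] rpy [-90.    0.   76.1] go [-439.1   97.3 -153.4] ay -1.8
```

Call:
jog_arm(motion="-15 0 -5 0 0 0;-30 0 -10.5 0 0 0;-30 0 -10.5 0 0 0;-30 0 -10.5 0 0 0;-30 0 -10.5 0 0 0;-30 0 -10.5 0 0 0;-30 5 -10.5 0 0 0;-30 10 -10.5 0 0 0;-30 10 -10.5 0 0 0;-30 10 -10.5 0 0 0;-30 10 -10.5 0 0 0;-30 10 -10.5 0 0 0;-30 10 -10.5 0 0 0;-30 12 -10.5 0 0 0;-25 10 -10.5 0 0 0;-9 10 -2 0 0 0;0 10 0 0 -1.8 0;0 0 0 0 0 0;0 0 0 0 0 0")

```text
time_s: 3.8
tcp_pos: [0.5506, -0.3279, 0.1403]
tcp_rot: [-1.57, -0.001, 1.363]
force: [0.0, 0.7, -0.2]
gripper_width: 0.0855
```

```bash
python3 -c "
from h import *
togo(549,-333,24,77.9)
from bench import robot
c=robot.capture('side');cv2.imwrite('pics/s1.png',cv2.resize(c['pixels'][60:260,150:400],None,fx=3,fy=3))"
```

```text
t 3.8 pos [ 550.6 -327.9  140.3] rpy [-90.   -0.   78.1] go [ -5.3 116.3   0.5] ay 0.2
```

View pics/s1.png

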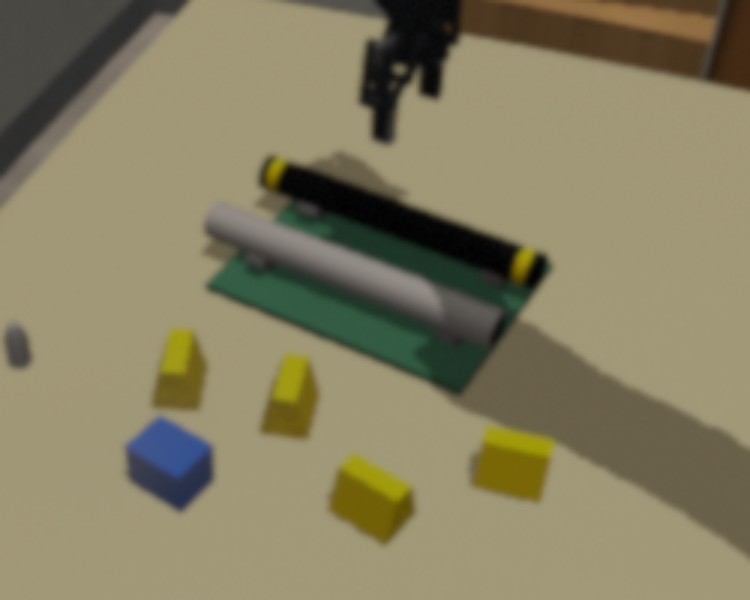

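The open fingers hang above the middle of the carbon tube (crop (400,100), tube at (400,215)), clear of the alu tube. I'll go down and grip.

Call:
jog_arm(motion="-5 5 0 0 0 0;0 12 0 0 0 0;0 12 0 0 0 0;0 12 0 0 0 0;0 12 0 0 0 0;0 12 0 0 0 0;0 12 0 0 0 0;0 12 0 0 0 0;0 10 0 0 0 0;0 8 0 0 0 0;0 6 0 0 0 0;0 3 0 0 0 0;0 0 0 0 0 0;0 0 0 0 0 0")

```text
time_s: 5.25
tcp_pos: [0.5501, -0.3337, 0.0246]
tcp_rot: [-1.571, 0.0, 1.363]
force: [0.4, -0.5, 1.0]
gripper_width: 0.0857
```

Call:
jog_arm(motion="0 0 0 0 0 0;0 0 0 0 0 0;0 0 0 0 0 0;0 0 0 0 0 0;0 0 0 0 0 0;0 0 0 0 0 0;0 0 0 0 0 0;0 0 0 0 0 0;0 0 0 0 0 0;0 0 0 0 0 0", jaw=0, force=50)

```text
time_s: 6.25
tcp_pos: [0.5503, -0.3327, 0.0248]
tcp_rot: [-1.571, -0.001, 1.364]
force: [-0.7, 3.7, 5.6]
gripper_width: 0.0344
```

Call:
jog_arm(motion="0 -3 0 0 0 0;0 -6 0 0 0 0;0 -12 0 0 0 0;0 -15 0 0 0 0;0 -15 0 0 0 0;0 -15 0 0 0 0;0 -15 0 0 0 0;0 -15 0 0 0 0;0 -12 0 0 0 0;0 -8 0 0 0 0;0 -4 0 0 0 0;0 0 0 0 0 0")

```text
time_s: 7.45
tcp_pos: [0.55, -0.3335, 0.1446]
tcp_rot: [-1.571, 0.0, 1.364]
force: [0.6, 0.5, -4.2]
gripper_width: 0.0343
```

```bash
python3 -c "
from h import *
togo(525,286,140,90.7)
from bench import robot
for n in('top','side'):
    c=robot.capture(n); W=cloud(c)*1000
    m=(W[...,2]>70)&(W[...,2]<200)&(W[...,1]<-100)&(W[...,0]>350)&(W[...,0]<750)
    print(n,m.sum())
cv2.imwrite('pics/s2.png',c['pixels'])"
```

```text
t 7.45 pos [ 550.  -333.5  144.6] rpy [-90.    0.   78.1] go [601.1   4.6 152. ] ay -12.6
top 1541
side 3482
```

View pics/s2.png

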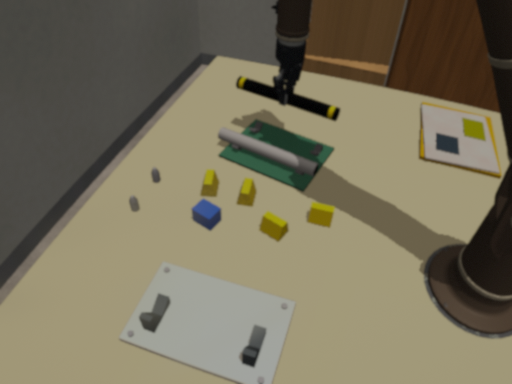

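The tube is held level at (288,97), gripped in the middle. The alu tube hasn't moved. Next is the carry to the jig.

Call:
jog_arm(motion="6 0 1.5 0 0 0;16 0 4 0 0 0;26 0 7 0 0 0;34 0 9 0 0 0;36 0 9 0 0 0;36 0 9 0 0 0;36 0 9 0 0 0;36 0 9 0 0 0;36 0 9 0 0 0;36 0 9 0 0 0;36 0 9 0 0 0;36 0 9 0 0 0;36 0 9 0 0 0;36 0 9 0 0 0;36 0 9 0 0 0;34 0 9 0 0 0;26 0 7 0 0 0;16 0 4 0 0 0;8 0 2 0 0 0;0 0 0 0 0 0")

```text
time_s: 9.55
tcp_pos: [0.5256, 0.2464, 0.1441]
tcp_rot: [-1.57, 0.0, 1.365]
force: [0.5, 0.0, -3.4]
gripper_width: 0.0347
```

```bash
python3 -c "
from h import *
togo(525,286,110,90.7)"
```

```text
t 9.55 pos [525.6 246.4 144.1] rpy [-90.    0.   78.2] go [38.6 34.1  8.7] ay -12.5
```

Call:
jog_arm(motion="5 0 1 0 0 0;10 4 2 0 0 0;12 8 3 0 0 0;8 10 2 0 0 0;3.6 8 0.7 0 0 0;0 4 0 0 -1.5 0;0 0 0 0 -3 0;0 0 0 0 -3.5 0;0 0 0 0 -3 0;0 0 0 0 -1.5 0;0 0 0 0 0 0;0 0 0 0 0 0;0 0 0 0 0 0")

```text
time_s: 10.85
tcp_pos: [0.5256, 0.2852, 0.1103]
tcp_rot: [-1.571, 0.0, 1.581]
force: [0.3, -0.6, -3.6]
gripper_width: 0.0343
```

```bash
cat >look.py <<'E'
from h import *
from bench import robot
import sys
zlo=float(sys.argv[1]); zhi=float(sys.argv[2])
for n in('top','side'):
    c=robot.capture(n); W=cloud(c)*1000; H=hsv(c); X,Y,Z=W[...,0],W[...,1],W[...,2]
    # band + outer tube portions, outside the gripper (|x-525|>60)
    m=(Z>zlo)&(Z<zhi)&(abs(X-525)>60)&(abs(X-525)<175)&(Y>230)&(Y<330)&(H[...,2]<255)
    if zlo<63: m&=(abs(abs(X-525)-100)>18)
    print(n,m.sum(),tube(W[m],0))
    cv2.imwrite(f'pics/{sys.argv[3]}_{n}.png',c['pixels'])
E
python3 look.py 90 160 a; python3 -c "
from h import *
togo(525,286,50,90.7)"
```

```text
top 932 (array([526.5, 285.9, 122.8]), np.float64(0.48), np.float64(297.6), np.float64(0.0))
side 2240 (array([526. , 283.9, 123.2]), np.float64(0.53), np.float64(298.6), np.float64(-0.0))
t 10.95 pos [525.6 285.3 110.3] rpy [-90.    0.   90.6] go [ 0.7 60.3  0.6] ay -0.1
```

View pics/a_side.png

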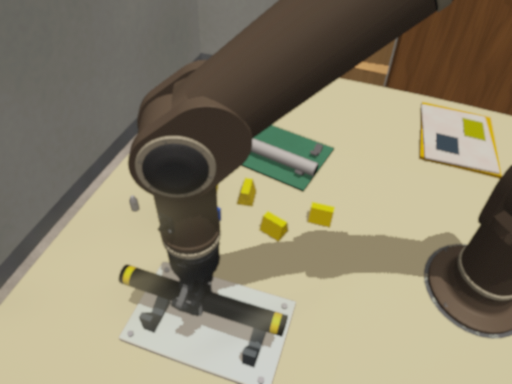

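The tube is level over the cradles (ends at (125,273) and (278,323)) and lines up with the seat to about 1–2 mm. I'll lower it, slowly at the end.

Call:
jog_arm(motion="0 4 0 0 0 0;0 8 0 0 0 0;0 10 0 0 0 0;0 10 0 0 0 0;0 10 0 0 0 0;0 10 0 0 0 0;0 8 0 0 0 0;0 6 0 0 0 0;0 3 0 0 0 0;0 2 0 0 0 0;0 2 0 0 0 0;0 1 0 0 0 0;0 1 0 0 0 0;0 1 0 0 0 0;0 0 0 0 0 0")

```text
time_s: 12.45
tcp_pos: [0.5256, 0.2854, 0.0343]
tcp_rot: [-1.571, -0.0, 1.582]
force: [-0.8, 0.7, -3.9]
gripper_width: 0.0343
```

Call:
jog_arm(motion="0 0.7 0 0 0 0;0 0.7 0 0 0 0;0 0.7 0 0 0 0;0 0.5 0 0 0 0;0 0 0 0 0 0")

```text
time_s: 12.95
tcp_pos: [0.5258, 0.2856, 0.0322]
tcp_rot: [-1.571, -0.001, 1.582]
force: [-1.6, -0.4, 3.6]
gripper_width: 0.0344
```

```bash
python3 look.py 30 80 b; python3 -c "
from h import *
togo(525,286,32,90.7)"
```

```text
top 502 (array([527.7, 287. ,  45.1]), np.float64(0.56), np.float64(300.5), np.float64(0.2))
side 1139 (array([526.4, 284.3,  45.1]), np.float64(0.57), np.float64(299.6), np.float64(0.0))
t 13.05 pos [525.8 285.7  32.2] rpy [-90.   -0.   90.6] go [0.3 0.2 0.8] ay -0.1
```

The force rose and the tube's z is 45 mm, so it is seated. Now open and lift.

Call:
jog_arm(motion="0 0 0 0 0 0;0 0 0 0 0 0;0 0 0 0 0 0;0 0 0 0 0 0;0 0 0 0 0 0;0 0 0 0 0 0;0 0 0 0 0 0;0 0 0 0 0 0;0 0 0 0 0 0;0 -3 0 0 0 0;0 -8 0 0 0 0;0 -15 0 0 0 0;0 -20 0 0 0 0;0 -20 0 0 0 0;0 -20 0 0 0 0;0 -20 0 0 0 0;0 -14 0 0 0 0;0 -6 0 0 0 0;0 0 0 0 0 0", jaw=1)

```text
time_s: 14.95
tcp_pos: [0.5259, 0.2856, 0.1588]
tcp_rot: [-1.572, -0.001, 1.582]
force: [0.1, 0.2, 0.4]
gripper_width: 0.0855
```

```bash
python3 look.py 30 80 c; python3 -c "
from h import *
togo(474,0,130,-19)"
```

```text
top 505 (array([527.5, 287.7,  44.9]), np.float64(0.71), np.float64(300.1), np.float64(0.2))
side 1079 (array([526.6, 285.1,  44.7]), np.float64(0.73), np.float64(299.9), np.float64(-0.0))
t 15.05 pos [525.2 285.2 157.1] rpy [-90.    0.   90.6] go [-284.6   27.1   54.3] ay 109.6
```

Call:
jog_arm(motion="-8 0 2 0 0 0;-20 0 4 0 0 0;-32 0 6 0 0 0;-34 0 6 0 0 0;-34 0 6 0 0 0;-34 0 6 0 0 0;-34 0 6 0 0 0;-34 0 6 0 0 0;-28 0 6 0 0 0;-18 0 4 0 0 0;-8 0 2 0 0 0;0 0 0 0 3 0;0 0 0 0 6 0;0 0 0 0 8 0;0 0 0 0 8 0;0 0 0 0 8 0;0 0 0 0 8 0;0 0 0 0 8 0;0 0 0 0 8 0;0 0 0 0 8 0")

```text
time_s: 17.05
tcp_pos: [0.4744, 0.0013, 0.1572]
tcp_rot: [-1.571, 0.001, 0.442]
force: [0.2, -0.3, -0.5]
gripper_width: 0.0856
```

Call:
jog_arm(motion="0 0 0 0 8 0;0 0 0 0 8 0;0 0 0 0 8 0;0 0 0 0 8 0;0 0 0 0 7 0;0 0 0 0 4 0;0 0 0 0 1.6 0;0 0 0 0 0 0;0 0 0 0 0 0")

```text
time_s: 17.95
tcp_pos: [0.4746, 0.001, 0.1575]
tcp_rot: [-1.571, 0.0, -0.329]
force: [0.5, 1.2, -0.3]
gripper_width: 0.0855
```

```bash
python3 - <<'E'
from h import *
from bench import robot
for n in('side','top'):
    c=robot.capture(n); W=cloud(c)*1000; H=hsv(c)
    ye=(H[...,0]>20)&(H[...,0]<35)&(H[...,1]>150)&(W[...,2]>38)&(W[...,2]<50)&(abs(W[...,0]-474)<60)&(abs(W[...,1])<50)
    print(n,ye.sum(),rect(W[ye]/1000) if ye.sum()>10 else '')
    cv2.imwrite(f'pics/d_{n}.png',c['pixels'])
togo(474,0,11,-19)
E
```

```text
side 203 [475.3, -2.6, 23.2, 57.7, 67.8]
top 0 
t 18.05 pos [474.7   0.8 157.6] rpy [-90.    0.  -18.9] go [ -0.3 146.6  -1. ] ay 0.1
```

View pics/d_side.png

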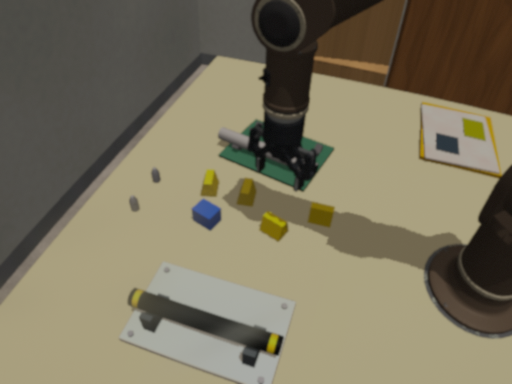

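The tube lies in both cradles ((135,297) to (275,343)). The gripper is above the chock at (273,226), and the chock's yaw is about -20.5°. Going down.

Call:
jog_arm(motion="0 5 -1.5 0 1.5 0;0 12 0 0 0 0;0 16 0 0 0 0;0 16 0 0 0 0;0 16 0 0 0 0;0 16 0 0 0 0;0 16 0 0 0 0;0 16 0 0 0 0;0 12 0 0 0 0;0 10 0 0 0 0;0 8 0 0 0 0;0 4 0 0 0 0;0 2.5 0 0 0 0;0 0 0 0 0 0")

```text
time_s: 19.45
tcp_pos: [0.4743, -0.0007, 0.0082]
tcp_rot: [-1.571, -0.0, -0.357]
force: [-0.0, -0.6, 0.4]
gripper_width: 0.085
```

Call:
jog_arm(motion="0 0 0 0 0 0;0 0 0 0 0 0;0 0 0 0 0 0;0 0 0 0 0 0;0 0 0 0 0 0;0 0 0 0 0 0;0 0 0 0 0 0;0 0 0 0 0 0", jaw=0, force=40)

```text
time_s: 20.25
tcp_pos: [0.4745, -0.0006, 0.0087]
tcp_rot: [-1.57, -0.001, -0.357]
force: [-0.9, -0.5, 5.0]
gripper_width: 0.0555
```

Call:
jog_arm(motion="0 -3 0 0 0 0;0 -8 0 0 0 0;0 -15 0 0 0 0;0 -18 0 0 0 0;0 -18 0 0 0 0;0 -18 0 0 0 0;0 -18 0 0 0 0;0 -18 0 0 0 0;0 -12 0 0 0 0;0 -5 0 0 0 0;0 0 0 0 0 0")

```text
time_s: 21.35
tcp_pos: [0.4744, -0.0004, 0.1416]
tcp_rot: [-1.57, -0.001, -0.357]
force: [0.1, -0.9, -0.6]
gripper_width: 0.0555
```

```bash
python3 - <<'E'
from h import *
from bench import robot
for n in('side','top'):
    c=robot.capture(n); W=cloud(c)*1000; H=hsv(c)
    ye=(H[...,0]>20)&(H[...,0]<35)&(H[...,1]>150)&(W[...,2]>90)&(W[...,2]<220)&(abs(W[...,0]-474)<60)&(abs(W[...,1])<50)
    print(n,ye.sum(),rect(W[ye]/1000) if ye.sum()>10 else '',np.percentile(W[ye][:,2],[2,98]) if ye.sum()>10 else '')
    cv2.imwrite(f'pics/e_{n}.png',c['pixels'][130:280,170:380].repeat(3,0).repeat(3,1))
togo(525,240,135,0.7)
E
```

```text
side 597 [475.2, 3.2, 32.1, 58.4, 72.2] [136.08783851 179.97148937]
top 0  
t 21.45 pos [473.8  -0.5 140.7] rpy [-90.    0.  -20.5] go [-36.1   5.7 243.2] ay -21.2
```

View pics/e_side.png

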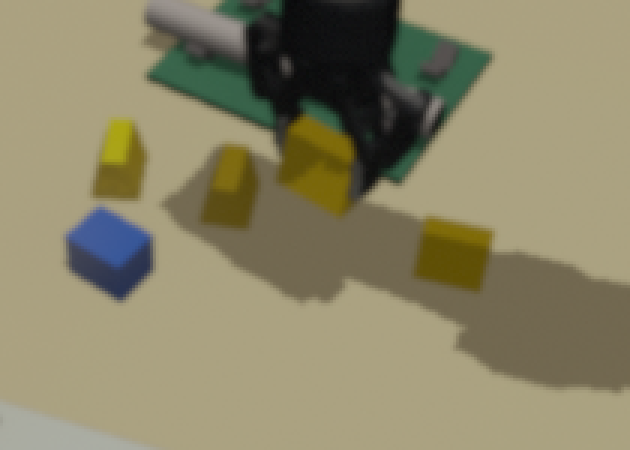

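The chock is held upright in the jaws (crop (318,165)). Moving it beside the tube.

Call:
jog_arm(motion="-1 0 8 0 0 0;-3 0 18 0 0 0;-4 0 26 0 0 0;-4 0 28 0 0 0;-4 0 28 0 0 0;-4 0 28 0 0 0;-4 0 28 0 0 0;-4 0 28 0 0 0;-4 0 24 0 0 0;-3 0 16 0 0 0;-1 0 8 0 0 0;0 0 0 0 -2 0;0 0 0 0 -4 0;0 0 0 0 -5 0;0 0 0 0 -5 0;0 0 0 0 -4 0;0 0 0 0 -1.2 0;0 0 0 0 0 0;0 0 0 0 0 0;0 0 0 0 0 0")

```text
time_s: 23.45
tcp_pos: [0.5244, 0.2365, 0.1412]
tcp_rot: [-1.571, 0.0, 0.011]
force: [-1.0, -0.3, 0.1]
gripper_width: 0.0556
```

```bash
cat > lk2.py <<'E'
from h import *
from bench import robot
import sys
for n in('side','top'):
    c=robot.capture(n); W=cloud(c)*1000; H=hsv(c); X,Y,Z=W[...,0],W[...,1],W[...,2]
    ye=(H[...,0]>18)&(H[...,0]<36)&(H[...,1]>140)&(Z>20)&(Z<220)&(abs(X-525)<60)&(abs(Y-245)<50)
    if ye.sum()>20:
        zt=np.percentile(W[ye][:,2],97); t=ye&(Z>zt-4); print(n,ye.sum(),'ztop',zt.round(1),'all',rect(W[ye]/1000),'top',rect(W[t]/1000))
    m=(Z>32)&(Z<70)&(abs(X-525)>60)&(abs(X-525)<175)&(Y>255)&(Y<330)&(abs(abs(X-525)-100)>18)
    print(n,m.sum(),tube(W[m],0) if m.sum()>150 else '')
    cv2.imwrite(f'pics/{sys.argv[1]}_{n}.png',c['pixels'])
E
python3 lk2.py f; python3 -c "
from h import *
togo(525.5,244,23.7,0.7)"
```

```text
side 843 ztop 178.2 all [523.7, 239.6, 58.0, 32.4, 1.1] top [523.4, 236.7, 25.8, 60.4, 81.8]
side 1142 (array([526.5, 285.2,  44.7]), np.float64(0.71), np.float64(299.7), np.float64(-0.0))
top 200 ztop 177.5 all [524.5, 223.6, 54.8, 17.1, 0.6] top [524.2, 227.8, 51.9, 10.9, 8.1]
top 402 (array([527.7, 287.8,  44.5]), np.float64(0.7), np.float64(300.6), np.float64(0.1))
t 23.55 pos [524.3 236.7 141.1] rpy [-90.    0.    0.7] go [  1.2 117.4   7.3] ay -0.0
```

Call:
jog_arm(motion="1 4 2 0 0 0;0 10 3 0 0 0;0 14 0 0 0 0;0 14 0 0 0 0;0 14 0 0 0 0;0 14 0 0 0 0;0 14 0 0 0 0;0 10 0 0 0 0;0 8 0 0 0 0;0 5 0 0 0 0;0 3 0 0 0 0;0 2 0 0 0 0;0 1.5 0 0 0 0;0 0 0 0 0 0;0 0 0 0 0 0")

```text
time_s: 25.05
tcp_pos: [0.5255, 0.2419, 0.0279]
tcp_rot: [-1.57, -0.0, 0.013]
force: [0.2, 0.4, -1.1]
gripper_width: 0.0556
```

```bash
python3 lk2.py g; python3 -c "
from h import *
togo(525.5,251,23.7,0.7)"
```

```text
side 592 ztop 70.1 all [526.1, 250.4, 40.7, 59.2, 84.8] top [518.3, 251.7, 8.3, 42.1, 78.4]
side 1147 (array([526.4, 285.1,  44.6]), np.float64(0.71), np.float64(299.4), np.float64(-0.0))
top 135 ztop 65.8 all [525.8, 224.8, 55.0, 24.8, 12.5] top [509.1, 226.3, 27.0, 23.2, 52.6]
top 390 (array([527.7, 287.6,  44.8]), np.float64(0.65), np.float64(300.6), np.float64(0.1))
t 25.15 pos [525.5 241.9  27.9] rpy [-90.   -0.    0.7] go [0.1 4.2 9.1] ay 0.0
```

Call:
jog_arm(motion="0 1 0 0 0 0;0 1 0 0 0 0;0 0.7 0 0 0 0;0 0.7 0 0 0 0;0 0.5 0 0 0 0;0 0 0 0 0 0")

```text
time_s: 25.75
tcp_pos: [0.5253, 0.2418, 0.0238]
tcp_rot: [-1.571, 0.0, 0.012]
force: [-0.6, -0.0, 0.1]
gripper_width: 0.0555
```

Call:
jog_arm(motion="0 0 1 0 0 0;0 0 1.5 0 0 0;0 0 1.5 0 0 0;0 0 1.5 0 0 0;0 0 1 0 0 0;0 0 0.7 0 0 0;0 0.3 0.5 0 0 0;0 0 0 0 0 0")

```text
time_s: 26.55
tcp_pos: [0.5253, 0.2492, 0.0238]
tcp_rot: [-1.571, 0.0, 0.012]
force: [-1.9, -1.9, 4.8]
gripper_width: 0.0555
```

```bash
python3 lk2.py i
```

```text
side 439 ztop 89.0 all [526.1, 255.1, 29.6, 61.9, 72.6] top [519.7, 260.8, 7.2, 37.2, 70.8]
side 1149 (array([526.7, 285.1,  44.7]), np.float64(0.77), np.float64(300.1), np.float64(-0.1))
top 151 ztop 94.6 all [524.7, 226.4, 28.7, 55.4, 84.7] top [512.5, 219.2, 9.3, 37.7, 56.7]
top 397 (array([527.4, 287.8,  44.9]), np.float64(0.73), np.float64(300.0), np.float64(0.1))
```

View pics/i_side.png

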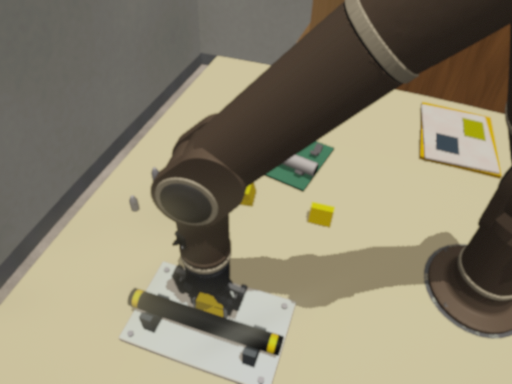

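The chock is on the board beside the tube, at about (210,303). I'll push it the last bit, then release and lift.

Call:
jog_arm(motion="0 0 0.8 0 0 0;0 0 0.7 0 0 0;0 0 0 0 0 0")

```text
time_s: 26.95
tcp_pos: [0.5256, 0.2507, 0.0238]
tcp_rot: [-1.571, -0.001, 0.012]
force: [-0.8, -2.8, 5.7]
gripper_width: 0.0558
```

Call:
jog_arm(motion="0 0 0 0 0 0;0 0 0 0 0 0;0 0 0 0 0 0;0 0 0 0 0 0;0 0 0 0 0 0;0 0 0 0 0 0;0 0 0 0 0 0;0 0 0 0 0 0;0 -3 0 0 0 0;0 -8 0 0 0 0;0 -15 0 0 0 0;0 -20 0 0 0 0;0 -20 0 0 0 0;0 -20 0 0 0 0;0 -20 0 0 0 0;0 -20 0 0 0 0;0 -14 0 0 0 0;0 -6 0 0 0 0;0 0 0 0 0 0", jaw=1)

```text
time_s: 28.85
tcp_pos: [0.5255, 0.2512, 0.1704]
tcp_rot: [-1.57, -0.001, 0.013]
force: [-0.3, -0.1, -0.1]
gripper_width: 0.085
```

Call:
jog_arm(motion="0 0 -10 0 0 0;0 0 -25 0 0 0;0 0 -30 0 0 0;0 0 -30 0 0 0;0 0 -30 0 0 0;0 0 -30 0 0 0;0 0 -20 0 0 0;0 0 -8 0 0 0;0 0 0 0 0 0")

```text
time_s: 29.75
tcp_pos: [0.5271, 0.0666, 0.169]
tcp_rot: [-1.571, 0.001, 0.01]
force: [0.1, 1.1, -0.4]
gripper_width: 0.0856
```

```bash
python3 lk2.py k; python3 - <<'E'
import cv2
a=cv2.imread('pics/k_side.png')[240:384,100:320];b=cv2.imread('pics/k_top.png')[120:264,110:330]
cv2.imwrite('pics/kk.png',cv2.resize(cv2.hconcat([a,b]),None,fx=1.8,fy=1.8))
E
```

```text
side 452 ztop 60.9 all [524.5, 253.8, 29.8, 55.5, 85.7] top [524.5, 249.9, 54.1, 20.4, 1.7]
side 1141 (array([526.7, 285.1,  44.6]), np.float64(0.77), np.float64(300.0), np.float64(-0.1))
top 316 (array([560.5, 288. ,  45. ]), np.float64(0.68), np.float64(234.4), np.float64(0.1))
```

View pics/kk.png

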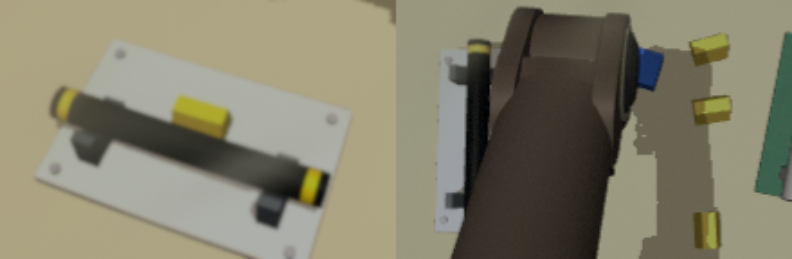

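The side view shows the tube in both cradles. The chock stands upright against its low side, 35 mm across, with its top at about 60 mm (59 expected) and yaw within 1–2°. Handing in.

```bash
python3 -c "
from bench import robot
print(robot.job_done())"
```

```text
the job is handed in; nothing more can be done
None
```

The carbon tube now lies in both V-cradles and the yellow chock stands against its low side. I handed the job in at about 30 s on the robot's clock; no verdict is reported.

- **Tube:** I lowered it until the wrist force showed contact, then let go. The last full fit puts it level, within 3 mm of centre lengthways and 2 mm across. Its axis is about 45 mm above the table, where the seat is, and its yaw matches the jig's 0.7° to within 0.1°.
- **Chock:** I took the one farthest to the robot's left, set it on the board and slid it up to the tube. The side camera puts it 35 mm across from the tube axis (34 is touching), about 1 mm from midway and upright. Its yaw is about 1° off the jig.
- **Bystanders:** I never touched the aluminium tube or the blue block. Both looked in place in the pictures, but I did not measure them again at the end.

**Checks that disagreed or fell short:** The two cameras differ by 2–3 mm in y throughout, so I compared positions within one view. In the last top view the arm hid the chock and part of the tube. That view's tube centre along x was therefore void, and the final chock check rests on the side camera alone.

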